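# Start the ultrasonic bath and open its child-proof cleaner jug

### The arm

A 6-joint arm with a two-finger parallel gripper is mounted at the origin on the work surface. World frame = base frame: x ahead of the robot, y to its left, z up, the work surface at z = 0. Lengths are in mm, angles in rad, forces in N, time in s.
With the tool pointing down it reaches from about 375 to 975 mm from the base axis. Payload 3.8 kg.
Tool frame: the origin (TCP) lies where the fingers leave the gripper's body, on its centre line; the fingertips stand 73 mm ahead of it and the grasp point (between the pads) lies 54 mm ahead of it; z points along the fingers, y is the direction in which the jaws open and shut (so a half turn about z gives the same grasp; the last joint's range is limited). The gripper opens to 85 mm and grips with 20 to 120 N. Pads are 22 mm wide; open, the fingers measure 114 mm over their backs; the gripper's body (76 mm by 85 mm) begins 54 mm behind the grasp point. The pads swing forward as they close: fully open they stand 13 mm farther back than shut.
Start: joints at [-1.161, 0.264, 1.604, -0, 1.274, -0.037], TCP at [291.65, -608.736, 303.88] pointing down, gripper open.
Joint ranges: [-2.63, 2.63], [-0.94, 2.18], [0.31, 2.57], [-1.31, 4.45], [0, 2.66], [-2.55, 2.55]. Speed limits (rad/s): [2.57, 2.57, 3.14, 3.14, 3.14, 3.14].

### API

Orientations are given as a rotation vector (axis times angle).
In Python, from rig import sensors, eyes, arm gives the robot as it stands.
- The arm moves only by the tool jog_arm, never from a script. Its argument "series" is a list of rows, each an object of numbers: "tx", "ty", "tz": the shift along the tool's x, y, z in cm; "rx", "ry", "rz": the turn, a rotation vector about the tool's x, y, z in degrees. A call has 1 to 10 rows; each row shifts and turns the commanded pose from where the row before left it, along the tool's axes as they then stand; what a row does not reach is not made up. A row lasts 1/12 s, in which the tool goes at most 41.7 mm and 7.16 degrees, less where a joint would pass 70% of its speed; a pose out of reach is approached as far as the arm can. A call with a gripper value outside its range is refused whole. "claw" is the gripper command: -1 is fully open, 1 is shut, values between are in proportion, set as the call begins (left out, the last holds). The fingers move at their own pace and stop on an object; "force" is the grip in N (left out, the last holds). Time passes only in rows, so rows that do not move let the fingers close. It gives the time, the measured TCP pose, the force and the opening at its end, in the units of the state.
- sensors.read_state(): the state, without advancing time (a new reading comes with each control period).
- eyes.capture(name): name is "side" or "top"; returns (picture, depth): 420x560x3 uint8, red, green, blue; 420x560 float32, mm along the optical axis (not along the pixel's ray), 0 where there is no reading.
- eyes.camera_info(name): a dict with "fov_y" (degrees; the focal length in pixels is half the picture's height over the tangent of half this angle, whatever the lens; pixels are square), "cx", "cy" (the principal point, pixels), "rvec" (rotation vector, rad) and "tvec" (3), from world to camera coordinates, as OpenCV has them. Camera axes: x right, y down, z forward; pixel columns grow to the right and rows downward; lengths in mm; the calibration is good to about 2 mm. A picture is of the moment at which its call begins. camera_info takes no time and is no camera call.
- arm.sign_off(): hands the job in, once; it reports no verdict.
The state is a dict: "time": time; "joint_positions": joint angles; "joint_vel": joint speeds; "tau": joint torques, N m; "ee_pos": TCP position; "eef_rot": TCP orientation; "wrist_force": force on the tool from outside, world axes, zero at the start; "torque": the same for the moment, N m; "gripper_width": finger opening in mm.
Only numpy, scipy, OpenCV 4.12 (cv2) and the standard library are available. Lean on these libraries where they do the work, as an engineer would, in place of code of your own. Each camera call takes 0.05 s, during which the arm holds its last target. There are 200 camera calls.

### The job

Switch on the little ultrasonic cleaning bath by pressing its keys fully down and letting them up again, one at a time: first the round key, then the square key, then the long bar key. Then open the cleaner jug: grip its safety cap, push it down, twist it anticlockwise (seen from above) while it is pressed until it is free, and lift it straight up off the neck by 5 to 10 cm. Finish while still holding the cap, still and level, right above the open jug, and leave the steel bowl, the lunch box and the scraper where they are.

Things in the scene. Friction and masses are not known exactly. Their poses are not given: they have to be found in the camera images.
- jug: White square plastic cleaner jug, 84 x 84 mm, side handle towards its +y (77 mm out), held in a steel bracket screwed to the counter (cannot move). Origin: centre of its underside; z up along the neck axis. Shoulder 126 mm above the counter; neck 28 mm wide with two locking lugs. Jug and bath may swap sides; each is yawed up to 0.5 rad.
- jug_neck_top (a point): Centre of the top of the jug's neck (top of the spring plunger), on the neck axis, 182 mm above the counter. Covered by the cap at the start.
- cap: Grey ribbed round safety cap on the jug, diameter 55 mm, 36 mm high, about 35 g, loose once freed. Origin: centre of its underside, 150 mm above the counter while locked; z up along its axis; locked, its x is parallel to the jug's x (within 0.07 rad). Unpressed, or turned clockwise, it is blocked.
- cap_top (a point): Centre of the cap's flat top, 186 mm above the counter while locked. A spring pushes the cap up (4 N locked, 7 N pressed 5 mm). It turns only while pressed down more than 5 mm (it bottoms at 8 mm), anticlockwise from above, and is free to lift after 0.85 rad of turn, until about 2.2 rad.
- bath: Ultrasonic cleaning bath, 200 x 200 mm, 85 mm high, fixed. Origin: centre of its underside. On its -x side a white key deck (76 mm deep, top 85 mm above the counter) carries three white keys on black surrounds in a row along its y, 60 mm apart, in any order; the rest is an open steel basin.
- key_round_top (a point): Centre of the top of the round key, 26 mm across. The tops of all keys stand 101 mm above the counter when up; they move straight down 6 mm.
- key_square_top (a point): Centre of the top of the square key, 24 x 24 mm.
- key_bar_top (a point): Centre of the top of the long bar key, 46 mm along the bath's x and 16 mm along its y.
- key_round (a joint): Travel of the round key in m: 0 up, 0.006 fully down; spring 2 N at the start and 5 N fully down; counts as pressed beyond 0.004; springs back by itself.
- key_square (a joint): Travel of the square key, the same.
- key_bar (a joint): Travel of the bar key, the same.
- vati: Small steel bowl, 76 mm across, 45 mm high, loose, a bystander. Origin: centre of its underside.
- tiffin: Plastic lunch box with a white lid, 116 x 86 mm, 60 mm high, loose, a bystander. Origin: centre of its underside.
- scraper: Scraper with a wooden handle and a yellow blade lying on the counter, 203 mm long, 12 mm high, loose, a bystander. Origin: on its underside, where the handle meets the blade.
Mind the look-alikes: they are no part of the job. Leave any purple look-alike of the cap alone.

How it is judged:
By the outcome, as a careful person would: the job done as asked, in the order asked, and still so for the second after the job is handed in, while the arm keeps its last pose, push and grip.
It also fails if it takes over 58 s, if anything falls off the work surface, if the arm or the gripper's body presses on something with over 40 N, if the wrist force passes 120 N, or if a joint passes its speed limit or range.

## Working session

There is one attempt and no reset: what is moved stays moved. The work goes in short steps, Python scripts to look and compute and a tool call to move; the robot and the scene stay as the last step left them, time stands still between calls to the robot, and variables do not carry over. Pictures are saved under pics/ and viewed, about 8 in all and at most 12, crops included, and the job is handed in when it is done.

Besides the shell and the picture viewer there is one more tool, called after "Request:" in YAML: its name, and indented under it one key for each argument. jog_arm: Moves the arm, as the interface text tells. Its arguments: {"type":"object","properties":{"series":{"type":"array"},"claw":{"type":"number"},"force":{"type":"number"}},"required":["series"]}

```bash
mkdir -p pics
cat > h.py <<'E'
import numpy as np, cv2
from rig import sensors, eyes, arm
from scipy.spatial.transform import Rotation as R
def cam(n):
    i=eyes.camera_info(n); f=210/np.tan(np.radians(i['fov_y'])/2)
    return f,i['cx'],i['cy'],R.from_rotvec(np.ravel(i['rvec'])).as_matrix(),np.ravel(i['tvec'])
def onplane(n,u,v,z):
    f,cx,cy,Rm,t=cam(n); c=-Rm.T@t; d=Rm.T@np.array([(u-cx)/f,(v-cy)/f,1]); return c+d*(z-c[2])/d[2]
def cloud(n,D):
    f,cx,cy,Rm,t=cam(n); v,u=np.mgrid[:420,:560]
    P=np.stack([(u-cx)/f*D,(v-cy)/f*D,D],-1); return (P-t)@Rm
def proj(n,p):
    f,cx,cy,Rm,t=cam(n); q=Rm@np.asarray(p,float)+t; return f*q[0]/q[2]+cx, f*q[1]/q[2]+cy
def state():
    s=sensors.read_state(); return s
E
python3 - <<'E'
from h import *
for n in('top','side'):
    p,d=eyes.capture(n); np.savez(n+'0.npz',p=p,d=d)
    cv2.imwrite(f'pics/{n}0.png',cv2.resize(p[:,:,::-1],(784,588)))
    i=eyes.camera_info(n); print(i, -cam(n)[3].T@cam(n)[4])
print(state())
E
```

```text
{'fov_y': 49.87034671290478, 'cx': 280.9963848666095, 'cy': 211.94227222373752, 'rvec': array([ 2.1524452 , -2.03444724,  0.23854671]), 'tvec': array([ -18.05726246,  613.92218602, 1064.02212744])} [3.50967405e+02 1.10804888e+00 1.17736581e+03]
{'fov_y': 56.25883398215219, 'cx': 286.70254663980944, 'cy': 210.46049162382045, 'rvec': array([ 2.18571166, -0.23978385,  0.12853102]), 'tvec': array([-599.7419375 ,  164.54135177,  826.24904856])} [ 457.02210807 -690.53266618  619.47329883]
{'time': 0.1, 'joint_positions': array([-1.16091969e+00,  2.64652777e-01,  1.60526267e+00,  1.51019003e-05,
        1.27372506e+00, -3.68487669e-02]), 'joint_vel': array([ 0.00224877, -0.00148756, -0.00116286, -0.00100978, -0.00089851,
        0.00017983]), 'tau': array([ 1.49897010e-04, -5.16707826e+01, -3.68590164e+01, -9.49106948e-05,
        6.27945774e-03, -1.59957261e-05]), 'ee_pos': array([ 291.43109584, -608.25646488,  302.68963876]), 'eef_rot': array([-3.06158604e+00, -6.95441157e-01,  5.73845388e-04]), 'wrist_force': array([-1.34806223, -0.09052172, -0.25042802]), 'torque': array([-0.03210941, -0.02130436,  0.01113103]), 'gripper_width': 85.31432918262023}
```

View pics/top0.png

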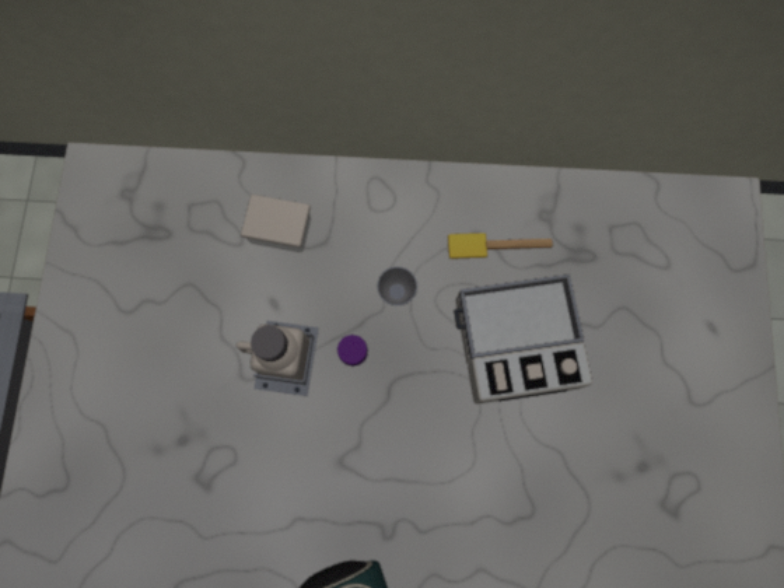

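View pics/side0.png

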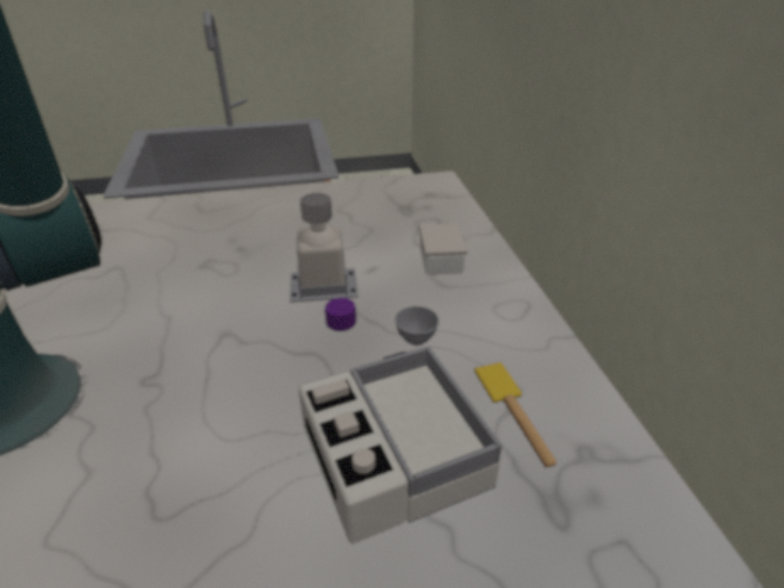

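The top view (784x588) shows these candidates:
- **Cap:** the grey ribbed cap on the jug is at (268,342). The purple look-alike at (352,350) is to be left alone. The steel bowl at (397,286) is also round and grey.
- **Keys:** bar (500,377), square (535,371), round (569,366). The side view shows the same shapes, with the bar farthest away.

Next I'll measure and make one close crop.

```bash
cat > m.py <<'E'
from h import *
S=560/784
T=np.load('top0.npz');p,d=T['p'],T['d'];P=cloud('top',d);hsv=cv2.cvtColor(p,cv2.COLOR_RGB2HSV)
# keys: bright components enclosed by black surrounds
g=cv2.cvtColor(p,cv2.COLOR_RGB2GRAY)
roi=np.zeros_like(g);roi[235:295,325:430]=1
n,l,st,ce=cv2.connectedComponentsWithStats(((g>115)&(roi>0)).astype(np.uint8))
for k in range(1,n):
    if 40<st[k,4]<400: 
        m=l==k;c=np.unique(np.argwhere(m)[:,::-1],axis=0).astype(np.float32)
        print('key?',ce[k],st[k],onplane('top',*ce[k],101).round(1),'depth z',np.median(P[m][:,2]).round(1),cv2.minAreaRect(c))
# cap
for n_,z0,z1,box in(('captop',178,192,(200,290,150,260)),('shoulder',118,132,(220,290,150,260)),('deck',80,92,(180,300,310,440))):
    m=np.zeros(g.shape,bool);a=box;m[a[0]:a[1],a[2]:a[3]]=True;m&=(P[...,2]>z0)&(P[...,2]<z1)
    q=P[m];r=cv2.minAreaRect(q[:,:2].astype(np.float32));print(n_,m.sum(),q.mean(0).round(1),r)
    if n_=='captop': print(cv2.minEnclosingCircle(q[:,:2].astype(np.float32)), np.median(q[:,2]))
a=cv2.resize(p[190:300,150:290,::-1],(700,550),interpolation=cv2.INTER_CUBIC)
b=cv2.resize(p[230:300,320:430,::-1],(786,500),interpolation=cv2.INTER_CUBIC)
c=np.zeros((290,800,3),np.uint8);c[:,:390]=cv2.resize(a,(390,290));c[:,400:]=cv2.resize(b,(400,290))
cv2.imwrite('pics/crop.png',c)
# side cloud too
T=np.load('side0.npz');p2,d2=T['p'],T['d'];Q=cloud('side',d2)
m=(Q[...,2]>180)&(Q[...,2]<192)&(abs(Q[...,1]-160)<80)&(Q[...,0]>250);q=Q[m];print('side cap',len(q),q.mean(0),cv2.minEnclosingCircle(q[:,:2].astype(np.float32)))
m=(Q[...,2]>97)&(Q[...,2]<108)&(Q[...,1]<-100)&(Q[...,0]>250)&(Q[...,0]<450)
n,l,st,ce=cv2.connectedComponentsWithStats(m.astype(np.uint8))
for k in range(1,n):
    if st[k,4]>30: print('side key',ce[k],st[k,4],Q[l==k].mean(0).round(1))
E
python3 m.py
```

```text
key? [327.8045977  253.66666667] [325 235   9  34 174] [ 510.8 -101.7  101. ] depth z 1.4 ((329.0, 251.5), (33.0, 8.0), 90.0)
key? [406.15151515 260.93939394] [402 257   9   9  66] [ 503.8 -289.   101. ] depth z 101.9 ((406.0, 261.0), (8.0, 8.0), 90.0)
key? [356.8021978  268.43956044] [353 260   8  18  91] [ 479.3 -171.7  101. ] depth z 102.6 ((356.8080139160156, 268.4440002441406), (17.62021827697754, 5.008792877197266), 79.69515228271484)
key? [381.50684932 264.79452055] [377 261  10   9  73] [ 491.3 -230.3  101. ] depth z 102.4 ((381.5384521484375, 264.69232177734375), (8.629110336303711, 8.236878395080566), 78.69007110595703)
key? [330.8585209 283.2829582] [325 268  17  27 311] [ 440.9 -111.1  101. ] depth z 1.0 ((333.0, 281.0), (26.0, 16.0), 90.0)
captop 480 [503.1 211.  186.6] ((503.5359802246094, 210.92173767089844), (53.97517395019531, 53.05665969848633), 5.487590312957764)
((504.0022888183594, 211.7570037841797), 27.93863296508789) 186.86655586314964
shoulder 168 [494.  197.6 121.4] ((497.48980712890625, 201.71588134765625), (42.55956268310547, 67.01900482177734), 57.672855377197266)
deck 2862 [ 519.6 -222.5   86.5] ((555.2611083984375, -216.4087371826172), (200.76382446289062, 200.99452209472656), 11.645516395568848)
side cap 409 [850.49396192 181.59177053 185.85711411] ((859.2842407226562, 158.67430114746094), 386.37921142578125)
```

View pics/crop.png

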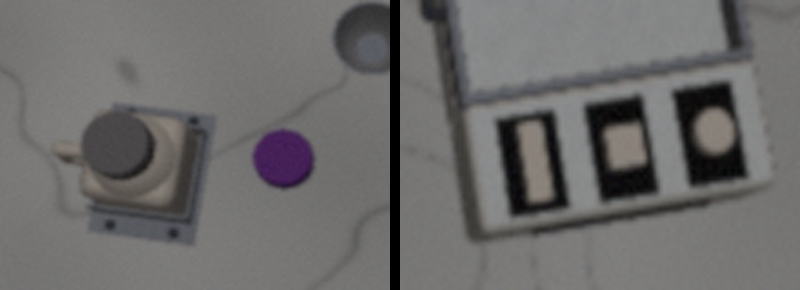

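The crop confirms the choices. On the left, the grey cap sits on the bracketed jug and the purple decoy is apart from it. On the right, the keys read bar, square, round from left to right. World positions (mm), bath yaw about 0.2:
- **Round:** (504,-289)
- **Square:** (491,-230)
- **Bar:** (479,-172)
- **Cap:** (503,211)

I'll shut the gripper and go above the round key.

Request:
jog_arm:
  series:
    - {"tx": 2.0,"ty": -1.2}
    - {"tx": 3.1,"ty": -1.8}
    - {"tx": 3.1,"ty": -1.8}
    - {"tx": 3.1,"ty": -1.8}
    - {"tx": 3.1,"ty": -1.8}
    - {"tx": 3.1,"ty": -1.8}
    - {"tx": 3.1,"ty": -1.8,"tz": 1}
    - {"tx": 3.1,"ty": -1.8,"tz": 1.5}
    - {"tx": 3.1,"ty": -1.8,"tz": 1.5}
    - {"tx": 3.1,"ty": -1.8,"tz": 1.5}
  claw: 1
  force: 40

```text
$.series[0]: bad value
```

Request:
jog_arm:
  series:
    - {"tx": 2.0,"ty": -1.2,"tz": 0,"rx": 0,"ry": 0,"rz": 0}
    - {"tx": 3.1,"ty": -1.8,"tz": 0,"rx": 0,"ry": 0,"rz": 0}
    - {"tx": 3.1,"ty": -1.8,"tz": 0,"rx": 0,"ry": 0,"rz": 0}
    - {"tx": 3.1,"ty": -1.8,"tz": 0,"rx": 0,"ry": 0,"rz": 0}
    - {"tx": 3.1,"ty": -1.8,"tz": 0,"rx": 0,"ry": 0,"rz": 0}
    - {"tx": 3.1,"ty": -1.8,"tz": 0,"rx": 0,"ry": 0,"rz": 0}
    - {"tx": 3.1,"ty": -1.8,"tz": 1,"rx": 0,"ry": 0,"rz": 0}
    - {"tx": 3.1,"ty": -1.8,"tz": 1.5,"rx": 0,"ry": 0,"rz": 0}
    - {"tx": 3.1,"ty": -1.8,"tz": 1.5,"rx": 0,"ry": 0,"rz": 0}
    - {"tx": 3.1,"ty": -1.8,"tz": 1.5,"rx": 0,"ry": 0,"rz": 0}
  claw: 1
  force: 40

```text
time: 0.93
ee_pos: [486.6, -320.9, 248.2]
eef_rot: [3.064, 0.696, 0.0]
wrist_force: [0.1, 0.0, -1.1]
gripper_width: 0.3
```

Request:
jog_arm:
  series:
    - {"tx": 1.5,"ty": -1.1,"tz": 1.6,"rx": 0,"ry": 0,"rz": 0}
    - {"tx": 1.4,"ty": -1.0,"tz": 1.6,"rx": 0,"ry": 0,"rz": 0}
    - {"tx": 0,"ty": 0,"tz": 1.6,"rx": 0,"ry": 0,"rz": 0}
    - {"tx": 0,"ty": 0,"tz": 0,"rx": 0,"ry": 0,"rz": 0}
    - {"tx": 0,"ty": 0,"tz": 0,"rx": 0,"ry": 0,"rz": 0}

```text
time: 1.35
ee_pos: [502.4, -290.4, 199.5]
eef_rot: [-3.061, -0.697, 0.004]
wrist_force: [0.2, -0.5, 0.3]
gripper_width: 0.0
```

Run:
```python
from h import *
s=state();Rm=R.from_rotvec(s['eef_rot']).as_matrix();tip=s['ee_pos']+73*Rm[:,2]
print(s['time'],s['ee_pos'].round(1),tip.round(1),s['joint_positions'].round(2),proj('side',tip),proj('side',(504,-289,101)))
p,d=eyes.capture('side')
cv2.imwrite('pics/s1.png',cv2.resize(p[220:400,180:370,::-1],(633,600),interpolation=cv2.INTER_CUBIC))
```

```text
1.35 [ 502.4 -290.4  199.5] [ 502.1 -290.3  126.5] [-0.57  0.18  1.91 -0.    1.06  0.56] (np.float64(257.41820463068666), np.float64(316.3635843849654)) (np.float64(259.0683967048622), np.float64(325.9316400978993))
```

View pics/s1.png

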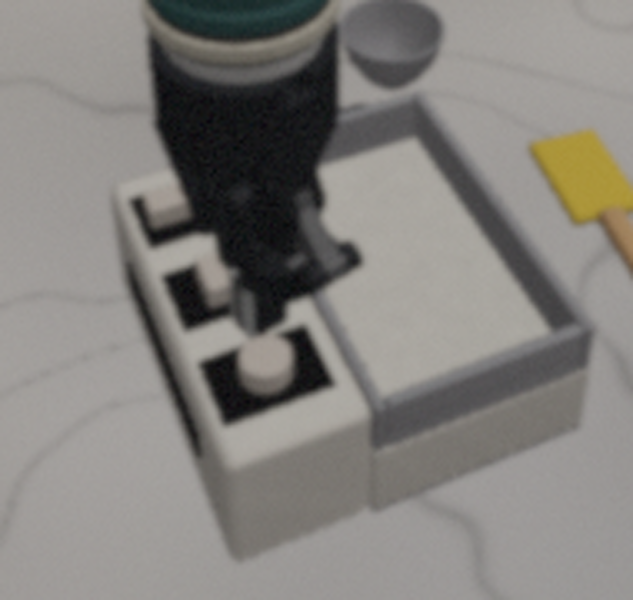

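The crop shows the shut fingertips at about (258,322), right over the round key at (265,358), in line with the prediction. Pressing.

Request:
jog_arm:
  series:
    - {"tx": 0.2,"ty": 0,"tz": 0.8,"rx": 0,"ry": 0,"rz": 0}
    - {"tx": 0,"ty": 0,"tz": 0.8,"rx": 0,"ry": 0,"rz": 0}
    - {"tx": 0,"ty": 0,"tz": 0.7,"rx": 0,"ry": 0,"rz": 0}
    - {"tx": 0,"ty": 0,"tz": 0.3,"rx": 0,"ry": 0,"rz": 0}
    - {"tx": 0,"ty": 0,"tz": 0.2,"rx": 0,"ry": 0,"rz": 0}
    - {"tx": 0,"ty": 0,"tz": 0.2,"rx": 0,"ry": 0,"rz": 0}
    - {"tx": 0,"ty": 0,"tz": 0.15,"rx": 0,"ry": 0,"rz": 0}
    - {"tx": 0,"ty": 0,"tz": 0,"rx": 0,"ry": 0,"rz": 0}
    - {"tx": 0,"ty": 0,"tz": 0,"rx": 0,"ry": 0,"rz": 0}

```text
time: 2.15
ee_pos: [504.9, -290.4, 169.8]
eef_rot: [3.063, 0.696, -0.0]
wrist_force: [-3.0, 1.1, 4.3]
gripper_width: 0.1
```

Request:
jog_arm:
  series:
    - {"tx": 0,"ty": 0,"tz": 0.15,"rx": 0,"ry": 0,"rz": 0}
    - {"tx": 0,"ty": 0,"tz": 0.15,"rx": 0,"ry": 0,"rz": 0}
    - {"tx": 0,"ty": 0,"tz": 0,"rx": 0,"ry": 0,"rz": 0}
    - {"tx": 0,"ty": 0,"tz": 0,"rx": 0,"ry": 0,"rz": 0}

```text
time: 2.48
ee_pos: [505.3, -290.5, 167.6]
eef_rot: [3.063, 0.696, 0.001]
wrist_force: [-4.3, 1.4, 9.7]
gripper_width: 0.1
```

Fully bottomed at 9.7 N. Letting it up and moving to the square key.

Request:
jog_arm:
  series:
    - {"tx": 0,"ty": 0,"tz": -1,"rx": 0,"ry": 0,"rz": 0}
    - {"tx": 0,"ty": 0,"tz": -1.2,"rx": 0,"ry": 0,"rz": 0}
    - {"tx": 0,"ty": 0,"tz": -0.8,"rx": 0,"ry": 0,"rz": 0}
    - {"tx": 0.4,"ty": -2.0,"tz": 0,"rx": 0,"ry": 0,"rz": 0}
    - {"tx": 0.5,"ty": -2.0,"tz": 0,"rx": 0,"ry": 0,"rz": 0}
    - {"tx": 0.5,"ty": -2.0,"tz": 0,"rx": 0,"ry": 0,"rz": 0}
    - {"tx": 0,"ty": 0,"tz": 0,"rx": 0,"ry": 0,"rz": 0}
    - {"tx": 0,"ty": 0,"tz": 0,"rx": 0,"ry": 0,"rz": 0}
    - {"tx": 0,"ty": 0,"tz": 0.8,"rx": 0,"ry": 0,"rz": 0}
    - {"tx": 0,"ty": 0,"tz": 0.8,"rx": 0,"ry": 0,"rz": 0}

```text
time: 3.32
ee_pos: [492.7, -231.1, 180.8]
eef_rot: [3.062, 0.695, 0.003]
wrist_force: [0.3, 0.2, 0.3]
gripper_width: 0.2
```

Request:
jog_arm:
  series:
    - {"tx": 0,"ty": 0,"tz": 0.5,"rx": 0,"ry": 0,"rz": 0}
    - {"tx": 0,"ty": 0,"tz": 0.3,"rx": 0,"ry": 0,"rz": 0}
    - {"tx": 0,"ty": 0,"tz": 0.2,"rx": 0,"ry": 0,"rz": 0}
    - {"tx": 0,"ty": 0,"tz": 0.2,"rx": 0,"ry": 0,"rz": 0}
    - {"tx": 0,"ty": 0,"tz": 0.2,"rx": 0,"ry": 0,"rz": 0}
    - {"tx": 0,"ty": 0,"tz": 0,"rx": 0,"ry": 0,"rz": 0}
    - {"tx": 0,"ty": 0,"tz": 0,"rx": 0,"ry": 0,"rz": 0}
    - {"tx": 0,"ty": 0,"tz": 0,"rx": 0,"ry": 0,"rz": 0}

```text
time: 3.98
ee_pos: [491.4, -230.5, 167.6]
eef_rot: [3.063, 0.696, -0.001]
wrist_force: [-5.2, -0.0, 9.4]
gripper_width: 0.3
```

Square key bottomed too. Letting it up, then the bar key.

Request:
jog_arm:
  series:
    - {"tx": 0,"ty": 0,"tz": -1,"rx": 0,"ry": 0,"rz": 0}
    - {"tx": 0,"ty": 0,"tz": -1.2,"rx": 0,"ry": 0,"rz": 0}
    - {"tx": 0,"ty": 0,"tz": -0.8,"rx": 0,"ry": 0,"rz": 0}
    - {"tx": 0.5,"ty": -2.0,"tz": 0,"rx": 0,"ry": 0,"rz": 0}
    - {"tx": 0.5,"ty": -2.0,"tz": 0,"rx": 0,"ry": 0,"rz": 0}
    - {"tx": 0.5,"ty": -1.8,"tz": 0,"rx": 0,"ry": 0,"rz": 0}
    - {"tx": 0,"ty": 0,"tz": 0,"rx": 0,"ry": 0,"rz": 0}
    - {"tx": 0,"ty": 0,"tz": 0,"rx": 0,"ry": 0,"rz": 0}
    - {"tx": 0,"ty": 0,"tz": 0.8,"rx": 0,"ry": 0,"rz": 0}
    - {"tx": 0,"ty": 0,"tz": 0.8,"rx": 0,"ry": 0,"rz": 0}

```text
time: 4.82
ee_pos: [481.1, -172.2, 180.8]
eef_rot: [3.062, 0.695, 0.003]
wrist_force: [-0.4, -0.1, -0.3]
gripper_width: -0.3
```

Request:
jog_arm:
  series:
    - {"tx": 0,"ty": 0,"tz": 0.5,"rx": 0,"ry": 0,"rz": 0}
    - {"tx": 0,"ty": 0,"tz": 0.3,"rx": 0,"ry": 0,"rz": 0}
    - {"tx": 0,"ty": 0,"tz": 0.2,"rx": 0,"ry": 0,"rz": 0}
    - {"tx": 0,"ty": 0,"tz": 0.2,"rx": 0,"ry": 0,"rz": 0}
    - {"tx": 0,"ty": 0,"tz": 0.2,"rx": 0,"ry": 0,"rz": 0}
    - {"tx": 0,"ty": 0,"tz": 0,"rx": 0,"ry": 0,"rz": 0}
    - {"tx": 0,"ty": 0,"tz": 0,"rx": 0,"ry": 0,"rz": 0}
    - {"tx": 0,"ty": 0,"tz": 0,"rx": 0,"ry": 0,"rz": 0}

```text
time: 5.48
ee_pos: [479.9, -171.7, 167.6]
eef_rot: [3.063, 0.696, -0.002]
wrist_force: [-6.0, -0.4, 10.9]
gripper_width: 0.0
```

Request:
jog_arm:
  series:
    - {"tx": 0,"ty": 0,"tz": -1.5,"rx": 0,"ry": 0,"rz": 0}
    - {"tx": 0,"ty": 0,"tz": -3,"rx": 0,"ry": 0,"rz": 0}
    - {"tx": 0,"ty": 0,"tz": -3,"rx": 0,"ry": 0,"rz": 0}
    - {"tx": 0.5,"ty": -1,"tz": -2.5,"rx": 0,"ry": 0,"rz": 0}
    - {"tx": 1.55,"ty": -2.8,"tz": -1.5,"rx": 0,"ry": 0,"rz": 0}
    - {"tx": 1.55,"ty": -2.8,"tz": -0.5,"rx": 0,"ry": 0,"rz": 0}
    - {"tx": 1.55,"ty": -2.8,"tz": 0,"rx": 0,"ry": 0,"rz": 0}
    - {"tx": 1.55,"ty": -2.8,"tz": 0,"rx": 0,"ry": 0,"rz": 0}
    - {"tx": 1.55,"ty": -2.8,"tz": 0,"rx": 0,"ry": 0,"rz": 0}
    - {"tx": 1.55,"ty": -2.8,"tz": 0,"rx": 0,"ry": 0,"rz": 0}
  claw: -1

```text
time: 6.32
ee_pos: [491.6, 33.0, 286.4]
eef_rot: [-3.064, -0.695, -0.001]
wrist_force: [0.4, 0.4, -0.3]
gripper_width: 85.1
```

Request:
jog_arm:
  series:
    - {"tx": 1.55,"ty": -2.8,"tz": 0,"rx": 0,"ry": 0,"rz": 0}
    - {"tx": 1.55,"ty": -2.8,"tz": 0,"rx": 0,"ry": 0,"rz": 0}
    - {"tx": 1.55,"ty": -2.8,"tz": 0,"rx": 0,"ry": 0,"rz": 0}
    - {"tx": 1.55,"ty": -2.8,"tz": 0,"rx": 0,"ry": 0,"rz": 0}
    - {"tx": 1.55,"ty": -2.8,"tz": 0,"rx": 0,"ry": 0,"rz": 0}
    - {"tx": 1.0,"ty": -1.7,"tz": 0,"rx": 0,"ry": 0,"rz": 0}
    - {"tx": 0,"ty": 0,"tz": 0,"rx": 0,"ry": 0,"rz": 0}
    - {"tx": 0,"ty": 0,"tz": 0,"rx": 0,"ry": 0,"rz": 0}
    - {"tx": 0,"ty": 0,"tz": 0,"rx": 0,"ry": 0,"rz": 0}

```text
time: 7.07
ee_pos: [502.6, 210.5, 285.9]
eef_rot: [3.063, 0.696, -0.001]
wrist_force: [-0.4, -0.8, -0.0]
gripper_width: 85.7
```

Run:
```python
from h import *
s=state();print(s['time'],s['ee_pos'].round(1),s['eef_rot'].round(3),s['joint_positions'].round(2),s['wrist_force'].round(1))
p,d=eyes.capture('side');np.savez('side1.npz',p=p,d=d)
Q=cloud('side',d)
m=(Q[...,2]>182)&(Q[...,2]<190)&(np.hypot(Q[...,0]-503,Q[...,1]-211)<45);q=Q[m]
r=cv2.minAreaRect(q[:,:2].astype(np.float32));print(len(q),q.mean(0).round(1),q.min(0),q.max(0),r)
u,v=map(int,proj('side',(503,211,190)))
cv2.imwrite('pics/s2.png',cv2.resize(p[v-60:v+75,u-75:u+75,::-1],(640,576),interpolation=cv2.INTER_CUBIC));print(u,v,proj('side',(503.5,211,186)))
# keys up?
for n,k in(('round',(504,-289)),('square',(491.3,-230.3)),('bar',(479.5,-171.7))):
    m=(np.hypot(Q[...,0]-k[0],Q[...,1]-k[1])<7)&(Q[...,2]>60);print(n,np.median(Q[m][:,2]))
```

```text
7.0667 [502.6 210.5 285.9] [ 3.063e+00  6.960e-01 -1.000e-03] [ 0.35  0.03  1.9  -0.    1.21  1.48] [-0.4 -0.8 -0. ]
198 [502.7 206.1 186.2] [476.89691175 181.97440961 182.00954952] [528.99662782 236.53353272 188.74063693] ((502.37213134765625, 209.5472412109375), (51.45265197753906, 53.966461181640625), 15.65696907043457)
224 140 (np.float64(224.70508992689275), np.float64(142.06928741943815))
round 101.56723692824494
square 101.3249066370289
bar 101.32029114911094
```

View pics/s2.png

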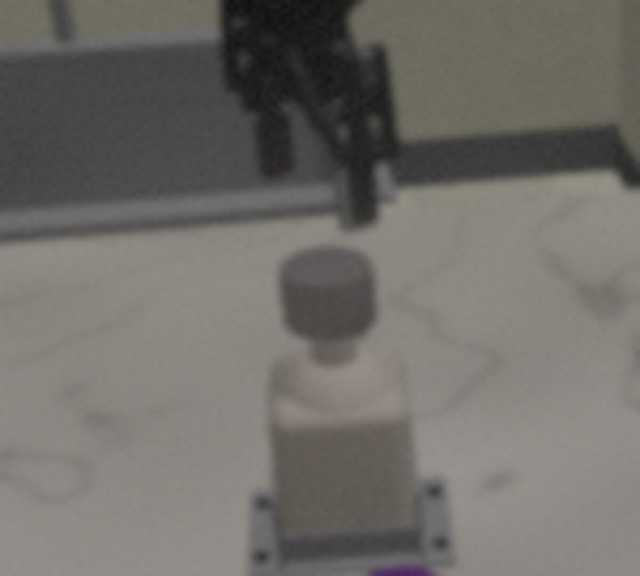

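All three keys read as sprung back (about 101 mm). The open fingers straddle the grey cap, whose top centre is at about (327,262) in the crop. The purple decoy is at the lower right, clear of the path. Descending and gripping.

Request:
jog_arm:
  series:
    - {"tx": 0,"ty": 0,"tz": 1.0,"rx": 0,"ry": 0,"rz": 0}
    - {"tx": 0,"ty": 0,"tz": 1.2,"rx": 0,"ry": 0,"rz": 0}
    - {"tx": 0,"ty": 0,"tz": 1.2,"rx": 0,"ry": 0,"rz": 0}
    - {"tx": 0,"ty": 0,"tz": 1.2,"rx": 0,"ry": 0,"rz": 0}
    - {"tx": 0,"ty": 0,"tz": 1.2,"rx": 0,"ry": 0,"rz": 0}
    - {"tx": 0,"ty": 0,"tz": 1.0,"rx": 0,"ry": 0,"rz": 0}
    - {"tx": 0,"ty": 0,"tz": 0,"rx": 0,"ry": 0,"rz": 0}
    - {"tx": 0,"ty": 0,"tz": 0,"rx": 0,"ry": 0,"rz": 0}

```text
time: 7.78
ee_pos: [502.1, 210.7, 217.1]
eef_rot: [3.063, 0.696, -0.004]
wrist_force: [-0.2, 0.3, 0.2]
gripper_width: 85.3
```

Request:
jog_arm:
  series:
    - {"tx": 0,"ty": 0,"tz": 0,"rx": 0,"ry": 0,"rz": 0}
    - {"tx": 0,"ty": 0,"tz": 0,"rx": 0,"ry": 0,"rz": 0}
    - {"tx": 0,"ty": 0,"tz": 0,"rx": 0,"ry": 0,"rz": 0}
    - {"tx": 0,"ty": 0,"tz": 0,"rx": 0,"ry": 0,"rz": 0}
    - {"tx": 0,"ty": 0,"tz": 0,"rx": 0,"ry": 0,"rz": 0}
    - {"tx": 0,"ty": 0,"tz": 0,"rx": 0,"ry": 0,"rz": 0}
    - {"tx": 0,"ty": 0,"tz": 0,"rx": 0,"ry": 0,"rz": 0}
    - {"tx": 0,"ty": 0,"tz": 0,"rx": 0,"ry": 0,"rz": 0}
  claw: 1
  force: 70

```text
time: 8.45
ee_pos: [503.3, 211.2, 219.1]
eef_rot: [-3.063, -0.696, -0.003]
wrist_force: [1.4, 0.6, 3.4]
gripper_width: 52.7
```

Request:
jog_arm:
  series:
    - {"tx": 0,"ty": 0,"tz": 0.2,"rx": 0,"ry": 0,"rz": 0}
    - {"tx": 0,"ty": 0,"tz": 0.2,"rx": 0,"ry": 0,"rz": 0}
    - {"tx": 0,"ty": 0,"tz": 0.2,"rx": 0,"ry": 0,"rz": 0}
    - {"tx": 0,"ty": 0,"tz": 0.2,"rx": 0,"ry": 0,"rz": 0}
    - {"tx": 0,"ty": 0,"tz": 0.2,"rx": 0,"ry": 0,"rz": 0}
    - {"tx": 0,"ty": 0,"tz": 0,"rx": 0,"ry": 0,"rz": 0}
    - {"tx": 0,"ty": 0,"tz": 0,"rx": 0,"ry": 0,"rz": 0}
    - {"tx": 0,"ty": 0,"tz": 0,"rx": 0,"ry": 0,"rz": 0}

```text
time: 9.12
ee_pos: [503.4, 211.2, 211.8]
eef_rot: [-3.063, -0.696, -0.003]
wrist_force: [-6.7, -1.9, 21.6]
gripper_width: 52.7
```

Request:
jog_arm:
  series:
    - {"tx": 0,"ty": 0,"tz": 0,"rx": 0,"ry": 0,"rz": -2}
    - {"tx": 0,"ty": 0,"tz": 0,"rx": 0,"ry": 0,"rz": -4}
    - {"tx": 0,"ty": 0,"tz": 0,"rx": 0,"ry": 0,"rz": -4}
    - {"tx": 0,"ty": 0,"tz": 0,"rx": 0,"ry": 0,"rz": -4}
    - {"tx": 0,"ty": 0,"tz": 0,"rx": 0,"ry": 0,"rz": -4}
    - {"tx": 0,"ty": 0,"tz": 0,"rx": 0,"ry": 0,"rz": -4}

```text
time: 9.62
ee_pos: [504.4, 211.9, 211.8]
eef_rot: [-2.872, -1.272, -0.008]
wrist_force: [-2.5, 1.4, 16.6]
gripper_width: 53.2
```

Run:
```python
from h import *
s=state();M=R.from_rotvec(s['eef_rot']).as_matrix();print(s['time'],s['ee_pos'].round(1),M.round(3),s['joint_positions'].round(2),s['wrist_force'].round(1),s['torque'].round(2))
```

```text
9.6167 [504.4 211.9 211.8] [[ 0.672  0.741  0.005]
 [ 0.74  -0.672  0.003]
 [ 0.005  0.002 -1.   ]] [0.35 0.1  1.98 0.   1.06 1.09] [-2.5  1.4 16.6] [ 0.1   0.43 -0.05]
```

Request:
jog_arm:
  series:
    - {"tx": 0,"ty": 0,"tz": 0,"rx": 0,"ry": 0,"rz": -5}
    - {"tx": 0,"ty": 0,"tz": 0,"rx": 0,"ry": 0,"rz": -5}
    - {"tx": 0,"ty": 0,"tz": 0,"rx": 0,"ry": 0,"rz": -5}
    - {"tx": 0,"ty": 0,"tz": 0,"rx": 0,"ry": 0,"rz": -5}
    - {"tx": 0,"ty": 0,"tz": 0,"rx": 0,"ry": 0,"rz": -5}
    - {"tx": 0,"ty": 0,"tz": 0,"rx": 0,"ry": 0,"rz": -5}
    - {"tx": 0,"ty": 0,"tz": 0,"rx": 0,"ry": 0,"rz": -5}
    - {"tx": 0,"ty": 0,"tz": 0,"rx": 0,"ry": 0,"rz": -5}
    - {"tx": 0,"ty": 0,"tz": 0,"rx": 0,"ry": 0,"rz": -5}
    - {"tx": 0,"ty": 0,"tz": 0,"rx": 0,"ry": 0,"rz": -4}

```text
time: 10.45
ee_pos: [504.6, 212.0, 211.8]
eef_rot: [2.084, 2.348, 0.009]
wrist_force: [-0.7, 0.7, 15.4]
gripper_width: 52.8
```

Request:
jog_arm:
  series:
    - {"tx": 0,"ty": 0,"tz": 0,"rx": 0,"ry": 0,"rz": 0}
    - {"tx": 0,"ty": 0,"tz": -0.2,"rx": 0,"ry": 0,"rz": 0}
    - {"tx": 0,"ty": 0,"tz": -0.3,"rx": 0,"ry": 0,"rz": 0}
    - {"tx": 0,"ty": 0,"tz": -0.3,"rx": 0,"ry": 0,"rz": 0}
    - {"tx": 0,"ty": 0,"tz": -0.4,"rx": 0,"ry": 0,"rz": 0}
    - {"tx": 0,"ty": 0,"tz": -0.4,"rx": 0,"ry": 0,"rz": 0}
    - {"tx": 0,"ty": 0,"tz": 0,"rx": 0,"ry": 0,"rz": 0}
    - {"tx": 0,"ty": 0,"tz": 0,"rx": 0,"ry": 0,"rz": 0}

```text
time: 11.12
ee_pos: [503.0, 210.7, 224.3]
eef_rot: [2.09, 2.345, 0.0]
wrist_force: [3.7, 0.1, 0.9]
gripper_width: 52.9
```

Almost no downward pull, so the cap is free. Lifting straight up to about 88 mm above the locked height.

Request:
jog_arm:
  series:
    - {"tx": 0,"ty": 0,"tz": -0.6,"rx": 0,"ry": 0,"rz": 0}
    - {"tx": 0,"ty": 0,"tz": -1.0,"rx": 0,"ry": 0,"rz": 0}
    - {"tx": 0,"ty": 0,"tz": -1.2,"rx": 0,"ry": 0,"rz": 0}
    - {"tx": 0,"ty": 0,"tz": -1.4,"rx": 0,"ry": 0,"rz": 0}
    - {"tx": 0,"ty": 0,"tz": -1.4,"rx": 0,"ry": 0,"rz": 0}
    - {"tx": 0,"ty": 0,"tz": -1.2,"rx": 0,"ry": 0,"rz": 0}
    - {"tx": 0,"ty": 0,"tz": -1.0,"rx": 0,"ry": 0,"rz": 0}
    - {"tx": 0,"ty": 0,"tz": -0.5,"rx": 0,"ry": 0,"rz": 0}
    - {"tx": 0,"ty": 0,"tz": 0,"rx": 0,"ry": 0,"rz": 0}
    - {"tx": 0,"ty": 0,"tz": 0,"rx": 0,"ry": 0,"rz": 0}

```text
time: 11.95
ee_pos: [502.5, 210.9, 307.3]
eef_rot: [-2.09, -2.346, 0.0]
wrist_force: [-0.5, -0.1, 0.2]
gripper_width: 52.7
```

Run:
```python
from h import *
s=state();M=R.from_rotvec(s['eef_rot']).as_matrix();print(s['time'],s['ee_pos'].round(1),M[:,2].round(4),s['wrist_force'].round(1),s['torque'].round(2),s['joint_vel'].round(3),s['gripper_width'])
T0=np.load('top0.npz')['p'].astype(int);S0=np.load('side0.npz')['p']
p,d=eyes.capture('side');q,dt=eyes.capture('top');Q=cloud('side',d)
u,v=map(int,proj('side',(503,211,220)))
cv2.imwrite('pics/s3.png',cv2.resize(p[v-70:v+100,u-80:u+80,::-1],(560,595),interpolation=cv2.INTER_CUBIC));print(u,v)
# grey cap body in side view: points near axis above neck
m=(np.hypot(Q[...,0]-503,Q[...,1]-211)<32)&(Q[...,2]>130)&(Q[...,2]<290);print(np.histogram(Q[m][:,2],bins=np.arange(130,291,10)))
print('proj neck',proj('side',(503,211,182)),'cap bottom',proj('side',(503,211,238)),'top',proj('side',(503,211,274)))
# bystanders moved? change away from arm in top/side views
h0=np.load('side0.npz');D=np.abs(p.astype(int)-h0['p']).max(2)
for n,pt in(('vati',(600,0,30)),):pass
for n,(c,r) in {'vati':(283,204),'tiffin':(197,158),'scraper':(357,174),'purple':(251,250)}.items():print(n,np.abs(q[r-14:r+15,c-14:c+15].astype(int)-T0[r-14:r+15,c-14:c+15]).mean().round(1))
```

```text
11.95 [502.5 210.9 307.3] [-2.e-04  0.e+00 -1.e+00] [-0.5 -0.1  0.2] [-0.04 -0.02  0.  ] [-0.001  0.011  0.017 -0.002 -0.002 -0.001] 52.71688030206406
223 129
(array([ 37,  51,  56,  72,  48,  37,   0,   0,   0,   0,  10,  97,  98,
       104, 210,  14]), array([130, 140, 150, 160, 170, 180, 190, 200, 210, 220, 230, 240, 250,
       260, 270, 280, 290]))
proj neck (np.float64(224.64492387351365), np.float64(143.5558707180942)) cap bottom (np.float64(222.59059758286466), np.float64(122.34507303050535)) top (np.float64(221.1929533766378), np.float64(107.91447910175616))
vati 11.5
tiffin 16.9
scraper 14.8
purple 12.0
```

View pics/s3.png

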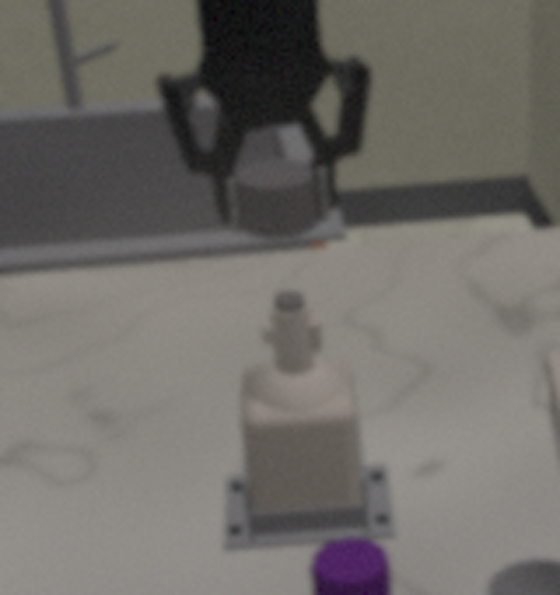

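The crop shows the cap level between the pads at (278,200), right above the bare neck at (290,300). Settling, then handing in.

Request:
jog_arm:
  series:
    - {"tx": 0,"ty": 0,"tz": 0,"rx": 0,"ry": 0,"rz": 0}
    - {"tx": 0,"ty": 0,"tz": 0,"rx": 0,"ry": 0,"rz": 0}
    - {"tx": 0,"ty": 0,"tz": 0,"rx": 0,"ry": 0,"rz": 0}
    - {"tx": 0,"ty": 0,"tz": 0,"rx": 0,"ry": 0,"rz": 0}
    - {"tx": 0,"ty": 0,"tz": 0,"rx": 0,"ry": 0,"rz": 0}
    - {"tx": 0,"ty": 0,"tz": 0,"rx": 0,"ry": 0,"rz": 0}

```text
time: 12.55
ee_pos: [502.7, 210.9, 307.3]
eef_rot: [-2.09, -2.346, 0.0]
wrist_force: [0.3, -0.8, -0.2]
gripper_width: 52.9
```

```bash
python3 -c "
from rig import sensors,arm
s=sensors.read_state();print(s['ee_pos'],abs(s['joint_vel']).max());print(arm.sign_off())"
```

```text
[502.70406365 210.90901026 307.3057202 ] 0.0011375445469303355
the job is handed in; nothing more can be done
None
```

I switched on the bath and opened the jug, and handed the job in at about 12.6 s with the cap still held above the open neck.

- **Keys:** I pressed round, square, then bar, one at a time. Each reached its stop at about 10 N, and depth readings afterwards put all three back up at about 101 mm.
- **Cap:** I gripped it, pushed it to its stop at about 22 N, and turned it about 71° anticlockwise under pressure. It came free with almost no pull, and I lifted it about 88 mm above its locked height, by the tool's height.
- **Last checks:** The arm is still and the tool points straight down. The grip opening holds steady at 52.9 mm, and the side picture shows the cap level, right above the bare neck.
- **Not cleanly confirmed:** I compared before and after pictures of the bowl, lunch box, scraper and purple look-alike. All four differed by similar amounts (12 to 17 grey levels), which I took as picture noise or shading. That doesn't prove they stayed put, but the arm never went down near any of them.

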